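# Lock the red plug gauge into the bayonet stand

## Task

Pick up the plug gauge with the red grip and lower it into the bayonet stand with its brass lugs in the open gaps beside the yellow hooks, then twist it clockwise (seen from above) under the hooks until both lugs drop fully into the locking notches, and let go. Leave the green and the blue gauge standing where they are.

Things in the scene. Friction and masses are not known exactly. Their poses are not given: they have to be found in the camera images.
- red_gauge_mid (a point): Plug gauge, red bar grip, standing upright, 120 mm tall, 0.3-0.6 kg. Point: on its axis, 60 mm above its foot. Steel plug 54 mm dia; brass lug bar along local x, 124 long, 10 wide, underside 40 and top 50 mm above the foot; neck 18 dia; grip in line with the lugs: 60 long (x), 14 thick (y), from 84 to 120 mm above the foot: pinch across y. A half turn about z changes nothing.
- stand: Fixed bayonet stand; origin on its axis at table height. Metal ring, inner radius 36, outer 50 mm; bore open down to 8 mm. Its top is a ledge at height 64; two notches at local +x and -x, floor at 54, 28 mm wide inside, 41 outside. A yellow hook arm (underside 86, top 92) covers each notch to 25 degrees either side; its upright, at the clockwise end (from above), stops the lug. Base radius 64.
- green_gauge_mid (a point): Same gauge with a green grip, point as on the red: leave it. About the red one in the stand: the lug bar goes down 50 to 110 degrees counterclockwise (from above) of the stand's x (65 is good), turns clockwise just over the ledge, under the arms, to lie along x, and drops by its weight or when lowered. 9 mm play round the plug.
- blue_gauge_mid (a point): Same gauge with a blue grip, point as on the red: leave it. For reference, heights above the table of the red one's point: 160 mm or more to carry it over the stand, 84 with the lugs on the ledge, 74 when locked in the notches.
Things that resemble listed ones, but are neither listed nor needed, are in the scene too. Leave any pink look-alike of the part that bears red_gauge_mid alone.

How it is judged:
At the end, for the whole second after the job is handed in: The red gauge sits in the stand, upright within 7 degrees, within 14 mm of its axis, lug bar within 25 degrees of the notch line and dropped into the notches (mid-point 68 to 78.5 mm above the table; 84 on the ledge); green and blue gauges moved less than 30 mm (horizontal distance between red_gauge_mid and stand below 0.014 m and z of red_gauge_mid in the frame of stand between 0.068 and 0.0785 m and angle between red_gauge_mid's own z axis and vertical below 0.12 rad and angle between the x axis of red_gauge_mid and the x axis of stand, either way round below 0.45 rad and distance of each of green_gauge_mid, blue_gauge_mid from where it was at the start of the episode below 0.03 m); the robot touches nothing.
It fails at once if the green gauge is knocked over (angle between green_gauge_mid's own z axis and vertical above 0.5 rad).
It fails at once if the blue gauge is knocked over (angle between blue_gauge_mid's own z axis and vertical above 0.5 rad).
It also fails if it takes over 38 s, if anything falls off the work surface, if the arm or the gripper's body presses on something with over 40 N, if the wrist force passes 120 N, or if a joint passes its speed limit or range.

## Robot

A 7-joint arm with a two-finger parallel gripper is mounted at the origin on the work surface. World frame = base frame: x ahead of the robot, y to its left, z up, the work surface at z = 0. Lengths are in m, angles in rad, forces in N, time in s.
With the tool pointing down it reaches from about 0.425 to 0.925 m from the base axis. Payload 6.8 kg.
Tool frame: the origin (TCP) lies midway between the tips of the shut fingers; the grasp point (between the pads) lies 19 mm behind it; z points along the fingers, y is the direction in which the jaws open and shut (so a half turn about z gives the same grasp; the last joint's range is limited). The gripper opens to 85 mm and grips with 20 to 120 N. Pads are 22 mm wide; open, the fingers measure 114 mm over their backs; the gripper's body (76 mm by 85 mm) begins 54 mm behind the grasp point. The pads swing forward as they close: fully open they stand 13 mm farther back than shut.
Start: joints at [-1.455, 0.477, 0.022, 1.555, -0.011, 1.109, -0.083], TCP at [0.15, 0.658, 0.201] pointing down, gripper open.
Joint ranges: [-2.96, 2.96], [-0.34, 2.1], [-1.41, 1.46], [0.24, 2.44], [-1.37, 4.51], [0.17, 1.92], [-2.96, 2.96]. Speed limits (rad/s): [2.39, 2.39, 3.14, 3.14, 3.14, 3.14, 3.14].

## Interface

Orientations are given as a rotation vector (axis times angle).
In Python, from bench import r gives the robot as it stands. The module is installed in compiled form; this text tells all that it offers.
- The arm moves only by the tool play_rows, never from a script. Its argument "plan" is a list of rows, each a list of 7 numbers: the shift along the world's x, y, z in mm, then the turn, a rotation vector about the world's x, y, z in rad, then the finger opening in mm, from 0 to 85.4. A call has 1 to 12 rows; each row is the pose to reach, as a shift and turn from the pose commanded when the call began; what a row does not reach only later rows make up. A row lasts 1/10 s, in which the tool goes at most 50 mm and 8.59 degrees, less where a joint would pass 70% of its speed; a pose out of reach is approached as far as the arm can. A call with a gripper value outside its range is refused whole. The fingers move at their own pace and stop on an object; "grip_force" is the grip in N (left out, the last holds). Time passes only in rows, so rows that repeat a pose let the fingers close. It gives the time, the measured TCP pose, the force and the opening at its end, in the units of the state.
- r.get_obs(): the state, without advancing time (a new reading comes with each control period).
- r.grab_frame(name): name is "side" or "top" or "wrist"; returns a dict with "color" (400x640x3 uint8, blue, green, red), "z_map" (400x640 float32, m along the optical axis (not along the pixel's ray), 0 where there is no reading), "camera_matrix" (3x3 intrinsics, pixels), "R" (3x3) and "t" (3): a world point X has camera coordinates R X + t. Camera axes: x right, y down, z forward; pixel columns grow to the right and rows downward; lengths in m; the calibration is good to about 2 mm. The wrist camera is an equidistant fisheye: a pixel r from the principal point sees the ray r / f radians off the axis. A picture is of the moment at which its call begins.
- r.hand_in(): hands the job in, once; it reports no verdict.
The state is a dict: "clock": time; "joints": joint angles; "qvel": joint speeds; "tau": joint torques, N m; "tcp_pos": TCP position; "orientation": TCP orientation; "contact_force": force on the tool from outside, world axes, zero at the start; "moment": the same for the moment, N m; "grip_width": finger opening in m.
Only numpy, scipy, OpenCV 4.12 (cv2) and the standard library are available. Lean on these libraries where they do the work, as an engineer would, in place of code of your own. Each camera call takes 0.05 s, during which the arm holds its last target.

## Working session

There is one attempt and no reset: what is moved stays moved. The work goes in short steps, Python scripts to look and compute and a tool call to move; the robot and the scene stay as the last step left them, time stands still between calls to the robot, and variables do not carry over. Pictures are saved under pics/ and viewed, and the job is handed in when it is done.

Besides the shell and the picture viewer there is one more tool, called as name([rows], argument=value, ...), one row to a line, values as JSON. play_rows: Moves the arm, as the interface text tells. Its arguments: {"type":"object","properties":{"plan":{"type":"array"},"grip_force":{"type":"number"}},"required":["plan"]}

```bash
mkdir -p pics
cat > h.py <<'E'
import numpy as np, cv2, pickle
from bench import r
def grab(n,tag):
    f=r.grab_frame(n); pickle.dump(f,open(f'pics/{n}_{tag}.pkl','wb')); cv2.imwrite(f'pics/{n}_{tag}.png',f['color']); return f
def world(f,mask=None):
    K=f['camera_matrix'];z=f['z_map'];v,u=np.mgrid[:z.shape[0],:z.shape[1]]
    P=np.stack([(u-K[0,2])/K[0,0]*z,(v-K[1,2])/K[1,1]*z,z],-1)
    return (P-f['t'])@f['R']
E
python3 - <<'E'
from h import *
print(r.get_obs())
for n in ['side','top','wrist']:
    f=grab(n,'0'); print(n,f['camera_matrix'],-f['R'].T@f['t'],f['R'])
E
```

```text
{'clock': 0.0, 'joints': array([-1.45509963,  0.47778238,  0.02236024,  1.55644143, -0.01154615,
        1.10934051, -0.08314099]), 'qvel': array([ 0.00020599, -0.00044021, -0.0007863 , -0.00116634, -0.00045179,
       -0.00055895,  0.00074139]), 'tau': array([-4.74828375e-04, -5.96441317e+01,  1.60755493e+00, -2.81205779e+01,
        1.23969352e-02,  9.25613742e-03, -6.29503532e-06]), 'tcp_pos': array([0.1496769 , 0.65752343, 0.20024229]), 'orientation': array([-3.50885104e-01, -3.12183280e+00,  2.89179439e-03]), 'contact_force': array([-0.23172185, -0.12184856,  0.31923163]), 'moment': array([-0.00903636, -0.0129686 , -0.02151542]), 'grip_width': 0.08551502977107836}
side [[401.38944891   0.         323.89619155]
 [  0.         401.38944891 194.42626988]
 [  0.           0.           1.        ]] [ 0.20935381 -0.5482902   0.78627849] [[ 0.83956975 -0.54296311 -0.01771182]
 [-0.41779763 -0.62450394 -0.65987875]
 [ 0.34722872  0.56141419 -0.75116331]]
top [[423.86215161   0.         319.82126879]
 [  0.         423.86215161 203.72047355]
 [  0.           0.           1.        ]] [ 0.44562466 -0.01299068  1.02035005] [[-0.00919197 -0.99995582  0.00196526]
 [-0.99588158  0.00897721 -0.09021797]
 [ 0.09019634 -0.00278645 -0.9959201 ]]
wrist [[309.70691629   0.         317.46814124]
 [  0.         309.70691629 199.16832336]
 [  0.           0.           1.        ]] [0.08229251 0.67220319 0.37281781] [[ 2.21318967e-01  9.75201173e-01 -7.65919887e-04]
 [ 9.38561665e-01 -2.12790346e-01  2.71702539e-01]
 [ 2.64801655e-01 -6.08517883e-02 -9.62380976e-01]]
```

View pics/side_0.png

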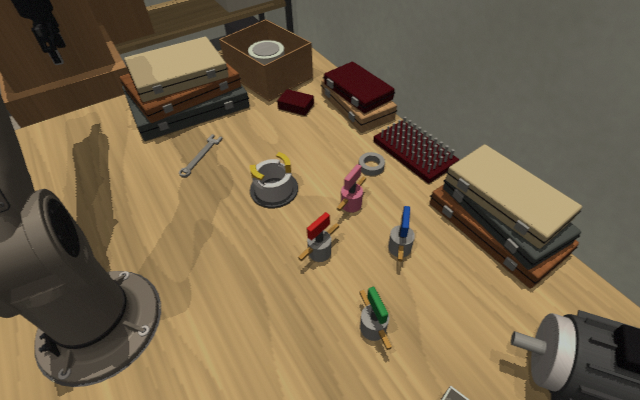

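View pics/top_0.png

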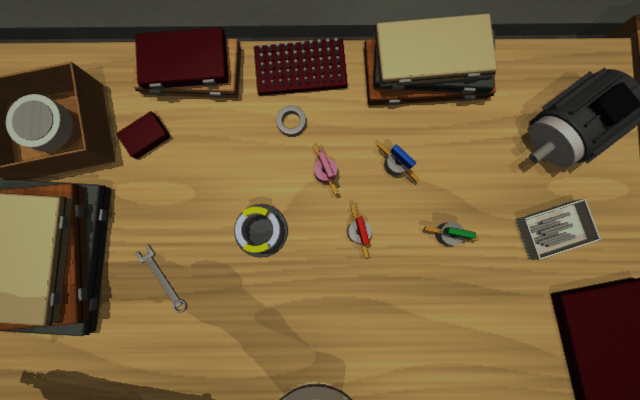

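View pics/wrist_0.png

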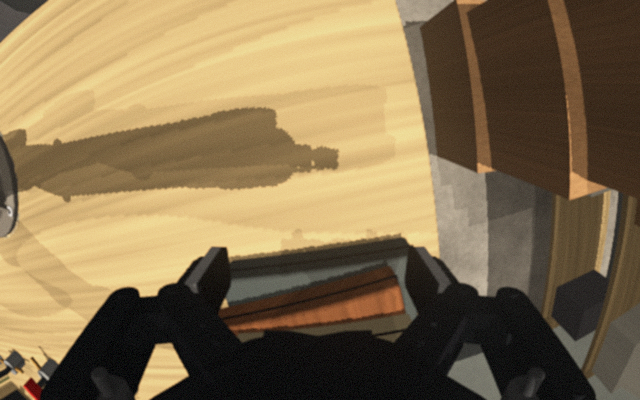

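The side view shows the red gauge at (319,240), pink at (352,188), blue at (402,235), green at (375,315) and the stand at (273,180). In the top view red is at (361,232) and the stand at (261,231), with its hooks at (257,212) and (262,248). Next I'll measure with the depth maps.

```bash
cat > meas.py <<'E'
from h import *
def load(n,tag): return pickle.load(open(f'pics/{n}_{tag}.pkl','rb'))
def fit(P):
    c=P.mean(0); u,s,vt=np.linalg.svd(P[:,:2]-c[:2],full_matrices=False); a=np.degrees(np.arctan2(vt[0,1],vt[0,0]))%180
    q=(P[:,:2]-c[:2])@vt.T
    return c.round(4),round(a,1),np.ptp(q,axis=0).round(3)
def run(tag):
  for n in ['side','top']:
    f=load(n,tag);W=world(f);hsv=cv2.cvtColor(f['color'],cv2.COLOR_BGR2HSV).astype(int);H,S,V=[hsv[...,i] for i in range(3)]
    inb=(W[...,0]>.3)&(W[...,0]<.85)&(abs(W[...,1])<.4)&(f['z_map']>0)
    cols={'red':((H<5)|(H>175))&(S>190)&(V>100),'green':(H>50)&(H<80)&(S>150),'blue':(H>105)&(H<125)&(S>150),'pink':(H>160)&(H<178)&(S>60)&(S<190)&(V>100),'yellow':(H>25)&(H<33)&(S>180)}
    for k,m in cols.items():
        m=m&inb&(W[...,2]>.07)
        num,lab,st,cen=cv2.connectedComponentsWithStats(m.astype(np.uint8),connectivity=8)
        for i in range(1,num):
            if st[i,4]<30: continue
            P=W[lab==i]; zt=np.percentile(P[:,2],90); T=P[P[:,2]>zt-.006]
            mid=(np.percentile(T[:,:2],2,axis=0)+np.percentile(T[:,:2],98,axis=0))/2
            print(n,k,st[i,4],cen[i].round(),'ztop',zt.round(4),'topfit',fit(T),'mid',mid.round(4))
if __name__=='__main__':
    import sys; run(sys.argv[1])
E
python3 meas.py 0
```

```text
side red 137 [318. 222.] ztop 0.1213 topfit (array([ 0.4659, -0.1063,  0.1195]), np.float64(14.0), array([0.058, 0.013])) mid [ 0.4663 -0.106 ]
side green 328 [377. 305.] ztop 0.1207 topfit (array([ 0.4581, -0.3177,  0.1192]), np.float64(77.6), array([0.057, 0.014])) mid [ 0.4581 -0.317 ]
side blue 189 [405. 222.] ztop 0.1208 topfit (array([ 0.625 , -0.1991,  0.1193]), np.float64(45.3), array([0.06 , 0.013])) mid [ 0.6259 -0.1981]
side pink 98 [353. 172.] ztop 0.1206 topfit (array([ 0.6105, -0.0298,  0.119 ]), np.float64(22.9), array([0.061, 0.012])) mid [ 0.6105 -0.0301]
top red 165 [362. 230.] ztop 0.1223 topfit (array([ 0.4699, -0.1054,  0.1201]), np.float64(14.3), array([0.057, 0.013])) mid [ 0.4695 -0.1055]
top green 198 [460. 233.] ztop 0.1216 topfit (array([ 0.463 , -0.3144,  0.1199]), np.float64(78.1), array([0.059, 0.013])) mid [ 0.4632 -0.3149]
top blue 237 [403. 156.] ztop 0.122 topfit (array([ 0.6303, -0.1968,  0.1201]), np.float64(46.7), array([0.055, 0.013])) mid [ 0.6298 -0.1964]
top pink 168 [326. 164.] ztop 0.1225 topfit (array([ 0.6129, -0.0289,  0.1203]), np.float64(23.4), array([0.058, 0.014])) mid [ 0.6131 -0.0287]
top yellow 157 [255. 211.] ztop 0.0941 topfit (array([0.5162, 0.1276, 0.0923]), np.float64(91.5), array([0.055, 0.019])) mid [0.5159 0.1277]
top yellow 149 [256. 248.] ztop 0.0944 topfit (array([0.4351, 0.125 , 0.0923]), np.float64(92.3), array([0.054, 0.017])) mid [0.4353 0.1244]
```

Run:
```python
from meas import *
f=load('top','0');W=world(f)
a=cv2.resize(f['color'][195:265,225:300],None,fx=5,fy=5,interpolation=cv2.INTER_CUBIC)
g=load('side','0');b=cv2.resize(g['color'][145:210,240:310],None,fx=5,fy=5,interpolation=cv2.INTER_CUBIC)
h=max(a.shape[0],b.shape[0]);pad=lambda x:cv2.copyMakeBorder(x,0,h-x.shape[0],0,0,0)
cv2.imwrite('pics/zoom0.png',np.hstack([pad(a),pad(b)]))
# height profile around ring
def circ(P):
    A=np.c_[2*P[:,:2],np.ones(len(P))];s=np.linalg.lstsq(A,(P[:,:2]**2).sum(1),rcond=None)[0];return s[:2],np.sqrt(s[2]+s[0]**2+s[1]**2)
for nm,ff in (('top',f),('side',g)):
    W=world(ff);c=np.array([.4757,.126]);
    d=np.hypot(W[...,0]-c[0],W[...,1]-c[1]);z=W[...,2]
    ledge=(d<.06)&(z>.058)&(z<.069)&(d>.03)
    hsv=cv2.cvtColor(ff['color'],cv2.COLOR_BGR2HSV)
    yel=(d<.06)&(z>.07)
    P=W[yel]; print(nm,'yel circ (all)',circ(P), len(P))
    for rr in range(2):
        A=np.degrees(np.arctan2(W[...,1]-c[1],W[...,0]-c[0]))%360
        m=yel&((abs(A-180)<90)==bool(rr)); a=(A[m]+(0 if rr else 180))%360
        print(nm,'hook ang',np.percentile(a,[0,3,50,97,100]).round(1),'rad',np.percentile(d[m],[1,50,99]).round(4),'z',np.percentile(z[m],[5,50,95]).round(3))
    print('ledge',ledge.sum(),circ(W[ledge]),np.median(z[ledge]))
    base=(d<.075)&(d>.052)&(z>.002)&(z<.03)
    if base.sum()>20: print('base',base.sum(),circ(W[base]),np.median(z[base]))
    # min z by angle at radius 40-48
    for k in range(0,360,15):
        m=(abs((A-k+180)%360-180)<5)&(d>.038)&(d<.049)
        if m.sum(): print(k,np.sort(z[m]).round(3)[[0,len(z[m])//2,-1]],end='; ')
    print()
```

```text
top yel circ (all) (array([0.47600416, 0.12660467]), np.float64(0.043261324667984324)) 331
top hook ang [146.9 147.2 181.6 216.5 219.3] rad [0.0361 0.0437 0.0502] z [0.087 0.092 0.095]
top hook ang [143.7 146.8 179.7 214.9 216.8] rad [0.0357 0.043  0.0495] z [0.089 0.092 0.095]
ledge 464 (array([0.47582587, 0.12692175]), np.float64(0.04353386936273609)) 0.0643302802403864
base 661 (array([0.47672085, 0.1291553 ]), np.float64(0.062471051597046766)) 0.007648377410343463
0 [0.088 0.092 0.096]; 15 [0.055 0.091 0.094]; 30 [0.055 0.093 0.095]; 45 [0.063 0.065 0.067]; 60 [0.062 0.065 0.069]; 75 [0.027 0.065 0.069]; 90 [0.061 0.064 0.069]; 105 [0.061 0.064 0.067]; 120 [0.061 0.064 0.068]; 135 [0.062 0.064 0.066]; 150 [0.091 0.093 0.097]; 165 [0.09  0.092 0.095]; 180 [0.089 0.093 0.094]; 195 [0.054 0.093 0.096]; 210 [0.051 0.091 0.096]; 225 [0.017 0.065 0.068]; 240 [0.007 0.063 0.068]; 255 [0.007 0.062 0.067]; 270 [0.007 0.064 0.068]; 285 [0.012 0.064 0.066]; 300 [0.022 0.064 0.069]; 315 [0.06  0.064 0.067]; 330 [0.063 0.09  0.095]; 345 [0.09  0.092 0.095]; 
side yel circ (all) (array([0.4708
[... 333 characters left out ...]
60638682116
base 431 (array([0.4744066 , 0.12630812]), np.float64(0.05961388718088558)) 0.007722177034814308
0 [0.09  0.092 0.094]; 15 [0.054 0.091 0.095]; 30 [0.052 0.09  0.093]; 45 [0.055 0.064 0.092]; 60 [0.023 0.064 0.066]; 75 [0.01  0.061 0.066]; 90 [0.007 0.049 0.066]; 105 [0.006 0.04  0.066]; 120 [0.007 0.053 0.066]; 135 [0.016 0.029 0.067]; 150 [0.036 0.092 0.094]; 165 [0.051 0.063 0.094]; 180 [0.052 0.055 0.093]; 195 [0.051 0.091 0.094]; 210 [0.062 0.09  0.095]; 225 [0.009 0.063 0.066]; 240 [0.009 0.051 0.066]; 255 [0.007 0.041 0.065]; 270 [0.006 0.042 0.067]; 285 [0.008 0.043 0.067]; 300 [0.007 0.046 0.066]; 315 [0.007 0.035 0.066]; 330 [0.007 0.078 0.092]; 345 [0.005 0.091 0.094];
```

View pics/zoom0.png

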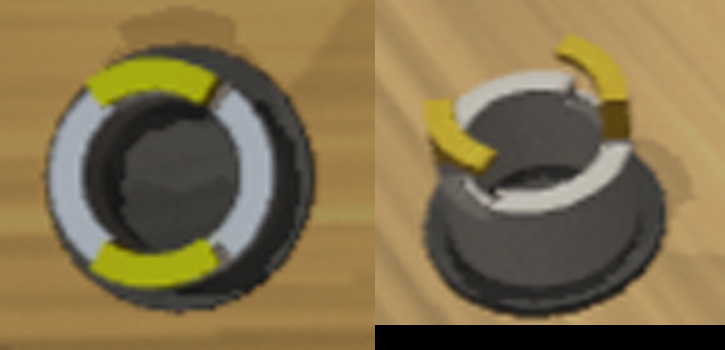

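play_rows([
  [270, -238, 70, 0, 0, 0, 85],
  [270, -238, 70, 0, 0, 0, 85],
  [270, -238, 70, 0, 0, 0, 85],
  [270, -238, 70, 0, 0, 0, 85],
  [270, -238, 70, 0, 0, 0, 85],
  [270, -238, 70, 0, 0, 0.2, 85],
  [270, -238, 70, 0, 0, 0.3, 85],
  [270, -238, 70, 0, 0, 0.47, 85],
  [318, -764, 50, 0, 0, 0.47, 85],
  [318, -764, 50, 0, 0, 0.47, 85],
  [318, -764, 50, 0, 0, 0.47, 85],
  [318, -764, 50, 0, 0, 0.47, 85],
])

```text
clock: 1.35
tcp_pos: [0.4377, 0.219, 0.2634]
orientation: [0.386, -3.118, 0.0]
contact_force: [1.9, -0.7, -0.6]
grip_width: 0.0847
```

```bash
python3 -c "
from h import *
o=r.get_obs();print(o['clock'],o['joints'],o['tcp_pos'],o['orientation'])"
```

```text
1.35 [-0.74098627  0.10502611  0.163001    1.91806887 -0.01896248  1.12006661
  1.24639015] [0.43774253 0.21899456 0.26341549] [ 3.85735599e-01 -3.11769200e+00  2.35197573e-06]
```

play_rows([
  [30, -325, -3, 0, 0, 0, 85],
  [30, -325, -3, 0, 0, 0, 85],
  [30, -325, -3, 0, 0, 0, 85],
  [30, -325, -3, 0, 0, 0, 85],
  [30, -325, -3, 0, 0, 0, 85],
  [30, -325, -3, 0, 0, 0, 85],
  [30, -325, -3, 0, 0, 0, 85],
  [30, -325, -3, 0, 0, 0, 85],
  [30, -325, -3, 0, 0, 0, 85],
])

```text
clock: 2.25
tcp_pos: [0.4677, -0.1039, 0.2604]
orientation: [0.384, -3.118, -0.001]
contact_force: [0.2, 0.8, -1.6]
grip_width: 0.0851
```

```bash
python3 -c "
from h import *
o=r.get_obs();print(o['clock'],o['joints'],o['tcp_pos'],o['orientation'])
f=grab('wrist','1');grab('top','1')
p=f['camera_matrix'];print(-f['R'].T@f['t'])
"
```

```text
2.25 [-0.35000155  0.08358704  0.47332887  1.95872885 -0.04283501  1.10931862
  1.95667387] [ 0.46771552 -0.10390207  0.26043718] [ 3.83619883e-01 -3.11764201e+00 -6.30686294e-04]
[ 0.40069666 -0.12167047  0.43296917]
```

View pics/wrist_1.png

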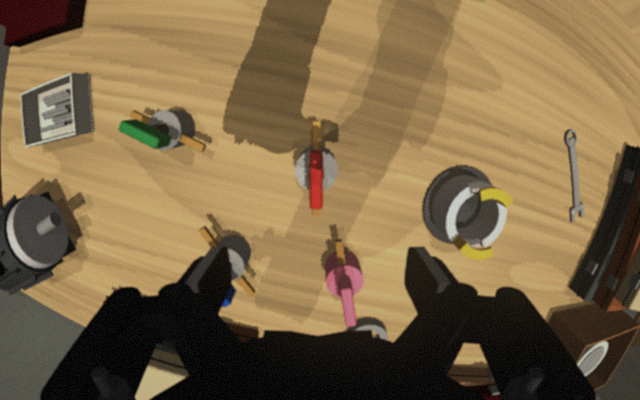

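The wrist view shows the red grip at (316,180), in line with the tool, and the stand at (467,210). I'll use it as a third measurement.

```bash
cat > wr.py <<'E'
from meas import *
def wworld(f):
    K=f['camera_matrix'];z=f['z_map'];v,u=np.mgrid[:z.shape[0],:z.shape[1]]
    x=(u-K[0,2])/K[0,0];y=(v-K[1,2])/K[1,1];th=np.hypot(x,y)+1e-9
    s=np.tan(np.minimum(th,1.5))/th
    return (np.stack([x*s*z,y*s*z,z],-1)-f['t'])@f['R']
def circ(P):
    A=np.c_[2*P[:,:2],np.ones(len(P))];s=np.linalg.lstsq(A,(P[:,:2]**2).sum(1),rcond=None)[0];return s[:2].round(4),np.sqrt(s[2]+s[0]**2+s[1]**2).round(4)
E
python3 - <<'E'
from wr import *
f=load('wrist','1');W=wworld(f);hsv=cv2.cvtColor(f['color'],cv2.COLOR_BGR2HSV).astype(int);H,S,V=[hsv[...,i] for i in range(3)]
red=((H<5)|(H>175))&(S>190)&(V>80);v,u=np.mgrid[:400,:640]
red&=(abs(u-316)<20)&(abs(v-180)<40)
P=W[red];print(len(P),np.percentile(P[:,2],[5,50,95]));T=P[P[:,2]>.113];print(fit(T),(T[:,:2].min(0)+T[:,:2].max(0))/2)
lug=(abs(u-316)<25)&(abs(v-165)<60)&(W[...,2]>.043)&(W[...,2]<.056)&~red
P=W[lug];print('lug',len(P),fit(P),(P[:,:2].min(0)+P[:,:2].max(0))/2)
c=np.array([.474,.1266]);d=np.hypot(W[...,0]-c[0],W[...,1]-c[1]);z=W[...,2]
L=(d<.06)&(z>.058)&(z<.069)&(d>.03);Y=(d<.06)&(z>.086)
print('ledge',circ(W[L]),np.median(z[L]),'hook',circ(W[Y]))
cc=circ(W[Y])[0]
A=np.degrees(np.arctan2(W[...,1]-cc[1],W[...,0]-cc[0]))%360
for m in (Y&(abs(A-180)<90),Y&(abs(A-180)>90)):
    a=A[m];a=(a+180)%360 if np.ptp(a)>180 else a
    print(np.percentile(a,[0,3,97,100]).round(1))
E
```

```text
487 [0.11816617 0.11973473 0.12088562]
(array([ 0.4698, -0.106 ,  0.1203]), np.float64(15.5), array([0.098, 0.012])) [ 0.44837398 -0.10798428]
lug 1130 (array([ 0.4621, -0.1076,  0.0527]), np.float64(14.8), array([0.123, 0.051])) [ 0.46886958 -0.10594726]
ledge (array([0.4739, 0.125 ]), np.float64(0.0434)) 0.06377649398702731 hook (array([0.4736, 0.1256]), np.float64(0.0432))
[144.2 147.1 216.7 218. ]
[145.8 147.1 216.7 219.8]
```

```bash
python3 -c "
from h import *
o=r.get_obs();print(o['clock'],o['tcp_pos'],o['orientation'],o['contact_force'])"
```

```text
2.35 [ 0.46790155 -0.10244498  0.26043417] [ 3.88811121e-01 -3.11698288e+00 -8.58765253e-04] [-0.21941394  0.33357632  0.75659506]
```

play_rows([
  [1, -3.5, -45, 0, 0, 0, 85],
  [1, -3.5, -90, 0, 0, 0, 85],
  [1, -3.5, -130, 0, 0, 0, 85],
  [1, -3.5, -155, 0, 0, 0, 85],
  [1, -3.5, -170, 0, 0, 0, 85],
  [1, -3.5, -177, 0, 0, 0, 85],
  [1, -3.5, -177, 0, 0, 0, 85],
  [1, -3.5, -177, 0, 0, 0, 85],
])

```text
clock: 3.15
tcp_pos: [0.4697, -0.1068, 0.0843]
orientation: [-0.387, 3.117, 0.0]
contact_force: [-0.0, 0.9, 0.6]
grip_width: 0.0849
```

```bash
python3 -c "
from h import *
grab('side','2');grab('wrist','2')"
```

```text
(no output)
```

View pics/side_2.png

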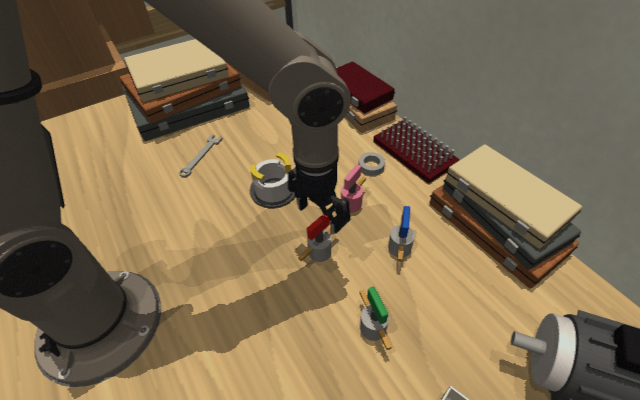

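View pics/wrist_2.png

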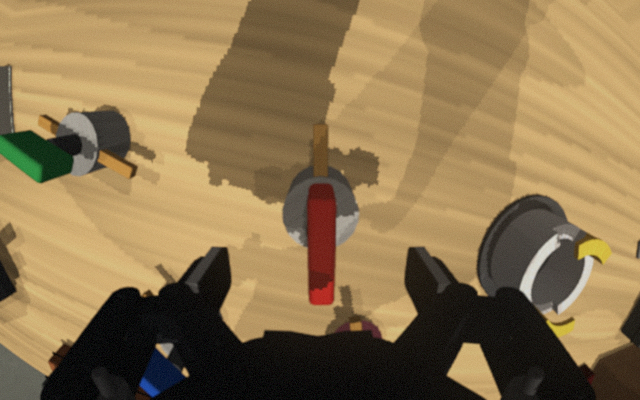

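play_rows([
  [0, 0, 0, 0, 0, 0, 30],
  [0, 0, 0, 0, 0, 0, 10],
  [0, 0, 0, 0, 0, 0, 5],
  [0, 0, 0, 0, 0, 0, 5],
  [0, 0, 0, 0, 0, 0, 5],
  [0, 0, 0, 0, 0, 0, 5],
  [0, 0, 0, 0, 0, 0, 5],
  [0, 0, 0, 0, 0, 0, 5],
], grip_force=70)

```text
clock: 4.05
tcp_pos: [0.4692, -0.1071, 0.0839]
orientation: [-0.386, 3.117, 0.001]
contact_force: [-1.0, 2.4, 6.0]
grip_width: 0.0113
```

play_rows([
  [0, 0, 15, 0, 0, 0, 5],
  [0, 0, 40, 0, 0, 0, 5],
  [0, 0, 80, 0, 0, 0, 5],
  [0, 0, 110, 0, 0, 0, 5],
  [0, 0, 115, 0, 0, 0, 5],
  [0, 0, 115, 0, 0, 0, 5],
])

```text
clock: 4.65
tcp_pos: [0.4687, -0.1072, 0.1983]
orientation: [-0.386, 3.117, 0.0]
contact_force: [0.6, -0.6, -5.2]
grip_width: 0.0111
```

```bash
python3 -c "
from h import *
o=r.get_obs();print(o['clock'],o['tcp_pos'],o['orientation'],o['contact_force'],o['joints'])
grab('side','3');grab('wrist','3')"
```

```text
4.65 [ 0.46872616 -0.10722967  0.19825752] [-3.85928446e-01  3.11746905e+00  4.51342346e-04] [ 0.63824272 -0.58719358 -5.22067211] [-0.33890741  0.16120569  0.48921663  2.03543629 -0.09230646  0.96534692
  2.01466697]
```

View pics/side_3.png

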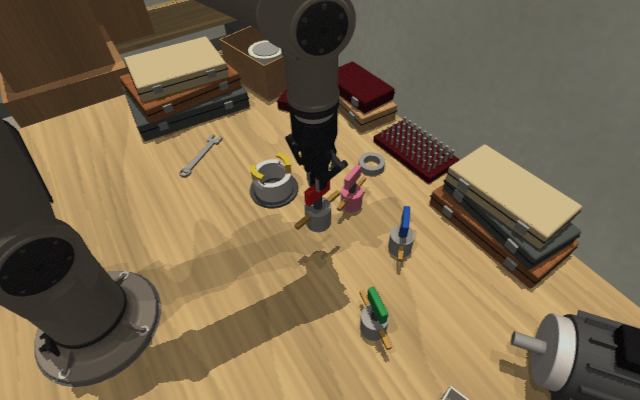

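View pics/wrist_3.png

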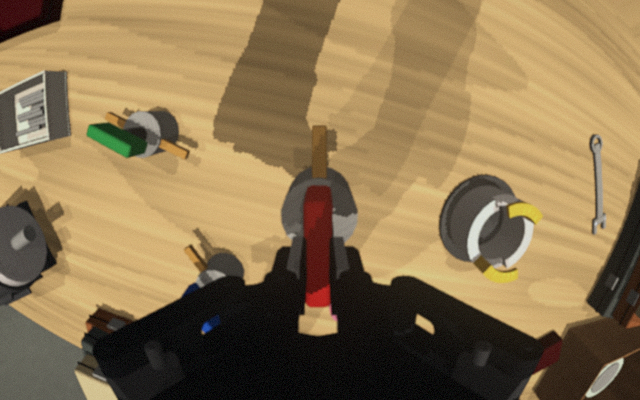

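play_rows([
  [0, 15, 5, 0, 0, 0.08, 5],
  [1, 40, 5, 0, 0, 0.2, 5],
  [2, 70, 5, 0, 0, 0.33, 5],
  [2, 100, 5, 0, 0, 0.46, 5],
  [3, 130, 5, 0, 0, 0.59, 5],
  [3, 160, 5, 0, 0, 0.72, 5],
  [4, 190, 5, 0, 0, 0.85, 5],
  [4, 215, 5, 0, 0, 0.97, 5],
  [5, 228, 5, 0, 0, 1.05, 5],
  [5, 233, 5, 0, 0, 1.09, 5],
  [5, 233, 5, 0, 0, 1.09, 5],
  [5, 233, 5, 0, 0, 1.09, 5],
])

```text
clock: 5.95
tcp_pos: [0.4735, 0.1243, 0.2027]
orientation: [1.941, -2.467, -0.0]
contact_force: [-0.4, 0.2, -4.0]
grip_width: 0.0112
```

Run:
```python
from wr import *
o=r.get_obs();print(o['clock'],o['tcp_pos'],o['orientation'],o['joints'])
ax=o['orientation'];print('lug ang',(2*np.degrees(np.arctan2(ax[1],ax[0])))%180)
f=grab('wrist','4');grab('top','4');grab('side','4')
for n,tag in (('wrist','4'),('top','4'),('side','4')):
    f=load(n,tag);W=(wworld if n=='wrist' else world)(f);z=W[...,2]
    c=np.array([.4737,.1258]);d=np.hypot(W[...,0]-c[0],W[...,1]-c[1])
    hsv=cv2.cvtColor(f['color'],cv2.COLOR_BGR2HSV).astype(int);H,S,V=[hsv[...,i] for i in range(3)]
    L=(d<.055)&(z>.06)&(z<.068)&(d>.034)
    print(n,'ledge',L.sum(),circ(W[L]) if L.sum()>30 else '')
    G=(d<.09)&(z>.14)&(z<.172)&(H>10)&(H<30)&(S>100)
    if G.sum()>20: print('lug',G.sum(),fit(W[G]),np.percentile(W[G],[1,99],axis=0).round(3))
```

```text
5.95 [0.47348006 0.12426731 0.20270247] [ 1.94130786e+00 -2.46729187e+00 -7.69399630e-05] [-0.56012412  0.16757924  0.19776401  1.99576799 -0.03866402  0.98385013
  2.56052474]
lug ang 76.3925595742745
wrist ledge 948 (array([0.4739, 0.1181]), np.float64(0.0372))
lug 748 (array([0.4621, 0.0813, 0.1689]), np.float64(75.7), array([0.067, 0.051])) [[0.455 0.064 0.167]
 [0.47  0.099 0.17 ]]
top ledge 198 (array([0.4755, 0.1174]), np.float64(0.0362))
lug 79 (array([0.4639, 0.0823, 0.1694]), np.float64(76.8), array([0.035, 0.01 ])) [[0.457 0.065 0.166]
 [0.471 0.099 0.172]]
side ledge 244 (array([0.4711, 0.1256]), np.float64(0.0431))
lug 77 (array([0.4615, 0.0995, 0.167 ]), np.float64(80.7), array([0.126, 0.035])) [[0.443 0.064 0.145]
 [0.483 0.187 0.172]]
```

View pics/wrist_4.png

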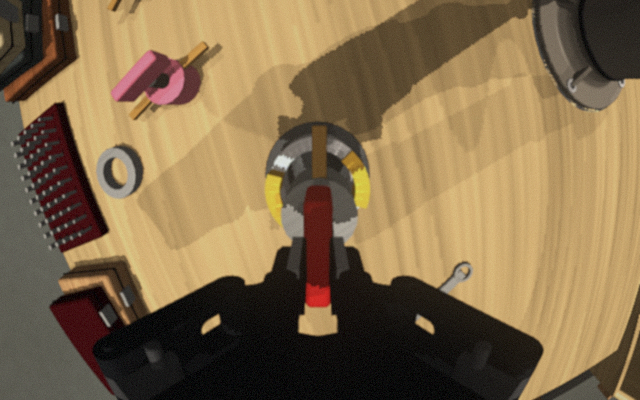

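View pics/side_4.png

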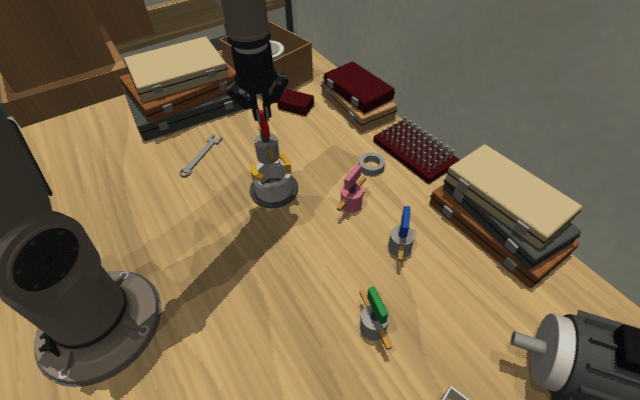

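play_rows([
  [0, 1.5, -15, 0, 0, 0, 5],
  [0, 1.5, -35, 0, 0, 0, 5],
  [0, 1.5, -50, 0, 0, 0, 5],
  [0, 1.5, -62, 0, 0, 0, 5],
  [0, 1.5, -74, 0, 0, 0, 5],
  [0, 1.5, -83, 0, 0, 0, 5],
  [0, 1.5, -89, 0, 0, 0, 5],
  [0, 1.5, -91.5, 0, 0, 0, 5],
  [0, 1.5, -91.5, 0, 0, 0, 5],
])

```text
clock: 7.0
tcp_pos: [0.474, 0.1271, 0.112]
orientation: [1.946, -2.466, -0.0]
contact_force: [-0.0, 0.7, -4.7]
grip_width: 0.0116
```

Run:
```python
from wr import *
o=r.get_obs();print(o['clock'],o['tcp_pos'],o['contact_force'],o['moment'])
f=grab('side','5');grab('wrist','5')
cv2.imwrite('pics/z5.png',cv2.resize(f['color'][60:220,180:380],None,fx=3,fy=3))
```

```text
7.0 [0.47401037 0.12712864 0.11204178] [-0.02611623  0.6781433  -4.74092889] [-0.01496193  0.01616889  0.00333158]
```

View pics/z5.png

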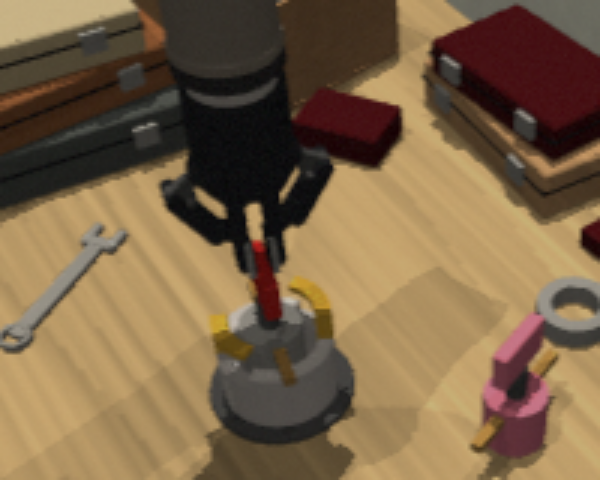

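View pics/wrist_5.png

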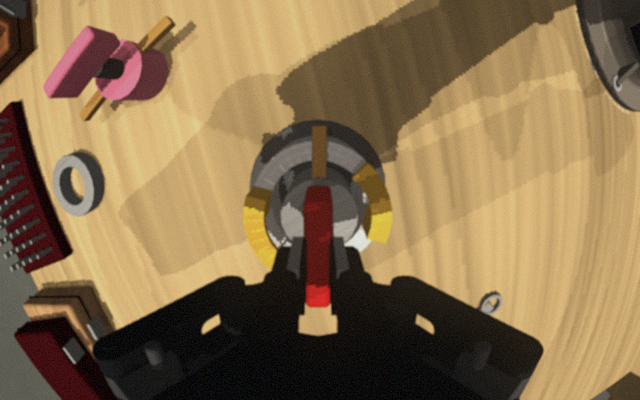

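play_rows([
  [0, -1, 0, 0, 0, -0.06, 5],
  [0, -1, 0, 0, 0, -0.16, 5],
  [0, -1, 0, 0, 0, -0.26, 5],
  [0, -1, 0, 0, 0, -0.36, 5],
  [0, -1, 0, 0, 0, -0.46, 5],
  [0, -1, 0, 0, 0, -0.54, 5],
  [0, -1, 0, 0, 0, -0.6, 5],
  [0, -1, 0, 0, 0, -0.6, 5],
])

```text
clock: 7.9
tcp_pos: [0.4743, 0.1264, 0.1127]
orientation: [-1.13, 2.93, 0.0]
contact_force: [0.9, 0.1, -4.3]
grip_width: 0.0117
```

Run:
```python
from wr import *
o=r.get_obs();print(o['clock'],o['tcp_pos'],o['contact_force'],o['moment'])
f=grab('side','6')
cv2.imwrite('pics/z6.png',cv2.resize(f['color'][60:220,180:380],None,fx=3,fy=3))
```

```text
7.9 [0.47433077 0.12643516 0.11265054] [ 0.88390643  0.06447676 -4.31924168] [ 0.04121124  0.02824045 -0.01676273]
```

View pics/z6.png

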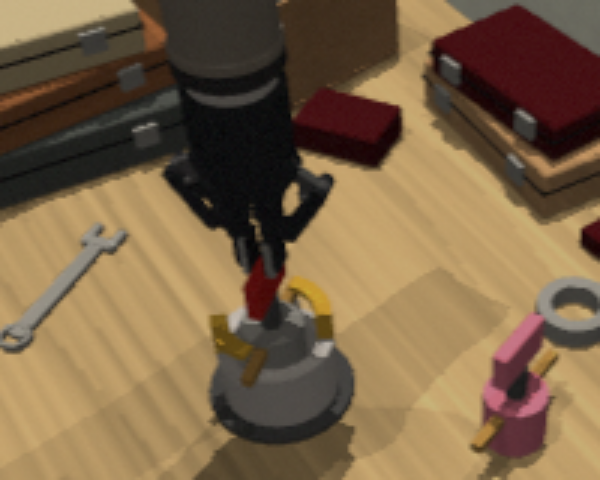

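The lug is entering under the free end of the −x hook with no contact force, so I'll continue the twist.

play_rows([
  [0, -0.5, -1, 0, 0, -0.06, 5],
  [0, -0.5, -1, 0, 0, -0.14, 5],
  [0, -0.5, -1, 0, 0, -0.22, 5],
  [0, -0.5, -1, 0, 0, -0.3, 5],
  [0, -0.5, -1, 0, 0, -0.38, 5],
  [0, -0.5, -1, 0, 0, -0.46, 5],
  [0, -0.5, -1, 0, 0, -0.51, 5],
  [0, -0.5, -1, 0, 0, -0.53, 5],
  [0, -0.5, -1, 0, 0, -0.53, 5],
])

```text
clock: 8.85
tcp_pos: [0.4741, 0.1258, 0.1113]
orientation: [-0.326, 3.124, 0.0]
contact_force: [-0.0, -0.8, -5.4]
grip_width: 0.0113
```

Run:
```python
from wr import *
o=r.get_obs();print(o['clock'],o['tcp_pos'],o['contact_force'],o['moment'])
ax=o['orientation'];print('lug ang',(2*np.degrees(np.arctan2(ax[1],ax[0])))%180)
f=grab('side','7');g=grab('top','7');
cv2.imwrite('pics/z7.png',np.hstack([cv2.resize(x,(400,320),interpolation=cv2.INTER_CUBIC) for x in (f['color'][110:210,210:335],g['color'][180:280,200:325])]))
```

```text
8.85 [0.47407483 0.12577578 0.11129247] [-0.03570276 -0.83703047 -5.42865007] [ 0.02770102 -0.01002675 -0.02725866]
lug ang 11.899789537234227
```

View pics/z7.png

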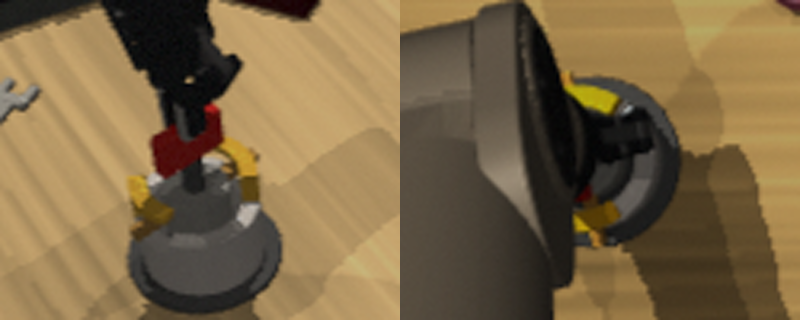

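play_rows([
  [0, 0, -3, 0, 0, 0, 5],
  [0, 0, -6, 0, 0, 0, 5],
  [0, 0, -9, 0, 0, 0, 5],
  [0, 0, -11, 0, 0, 0, 5],
  [0, 0, -13, 0, 0, 0, 5],
  [0, 0, -13, 0, 0, 0, 5],
])

```text
clock: 9.55
tcp_pos: [0.4739, 0.1256, 0.0979]
orientation: [0.323, -3.125, 0.0]
contact_force: [-0.4, 0.1, -4.6]
grip_width: 0.0113
```

Run:
```python
from wr import *
o=r.get_obs();print(o['clock'],o['tcp_pos'],o['contact_force'],o['moment'])
f=grab('side','8');g=grab('wrist','8');
cv2.imwrite('pics/z8.png',np.hstack([cv2.resize(x,(400,320),interpolation=cv2.INTER_CUBIC) for x in (f['color'][110:210,210:335],g['color'][100:350,160:472])]))
```

```text
9.55 [0.47387278 0.12560396 0.09794331] [-0.350394    0.14839858 -4.57673521] [ 0.00429589  0.02124508 -0.0252568 ]
```

View pics/z8.png

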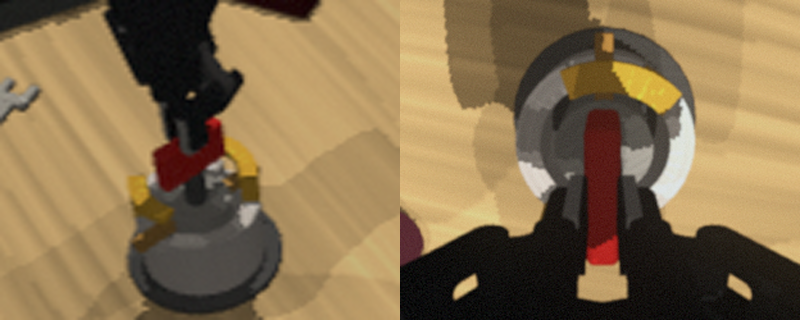

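play_rows([
  [0, 0, -1, 0, 0, 0, 5],
  [0, 0, -1, 0, 0, 0, 5],
  [0, 0, -1, 0, 0, 0, 25],
  [0, 0, -1, 0, 0, 0, 60],
  [0, 0, -1, 0, 0, 0, 60],
  [0, 0, -1, 0, 0, 0, 60],
  [0, 0, -1, 0, 0, 0, 60],
])

```text
clock: 10.35
tcp_pos: [0.4741, 0.1257, 0.0972]
orientation: [-0.323, 3.125, 0.0]
contact_force: [-0.3, -0.0, -0.1]
grip_width: 0.06
```

play_rows([
  [0, 0, 15, 0, 0, 0, 60],
  [0, 0, 45, 0, 0, 0, 60],
  [0, 0, 90, 0, 0, 0, 60],
  [0, 0, 130, 0, 0, 0, 60],
  [0, 0, 150, 0, 0, 0, 60],
  [0, 150, 150, 0, 0, 0, 60],
  [0, 150, 150, 0, 0, 0, 60],
  [0, 150, 150, 0, 0, 0, 60],
  [0, 150, 150, 0, 0, 0, 60],
])

```text
clock: 11.25
tcp_pos: [0.472, 0.284, 0.2467]
orientation: [0.34, -3.123, -0.004]
contact_force: [-0.2, -0.4, -0.4]
grip_width: 0.06
```

Run:
```python
from wr import *
o=r.get_obs();print(o['clock'],o['tcp_pos'],o['contact_force'])
f=grab('side','9');g=grab('top','9');
run('9')
cv2.imwrite('pics/z9.png',np.hstack([cv2.resize(x,(400,320),interpolation=cv2.INTER_CUBIC) for x in (f['color'][110:210,210:335],g['color'][180:280,200:325])]))
```

```text
11.25 [0.47197162 0.28403256 0.24669251] [-0.1545451  -0.41902946 -0.43561453]
side red 87 [268. 153.] ztop 0.135 topfit (array([0.4713, 0.1256, 0.1334]), np.float64(12.2), array([0.057, 0.012])) mid [0.4715 0.126 ]
side green 326 [377. 305.] ztop 0.121 topfit (array([ 0.4579, -0.3181,  0.1193]), np.float64(77.4), array([0.058, 0.014])) mid [ 0.4582 -0.317 ]
side blue 188 [405. 222.] ztop 0.1207 topfit (array([ 0.6249, -0.1991,  0.1193]), np.float64(45.4), array([0.059, 0.013])) mid [ 0.626 -0.199]
side pink 98 [353. 173.] ztop 0.121 topfit (array([ 0.6099, -0.0301,  0.1193]), np.float64(23.4), array([0.06 , 0.012])) mid [ 0.611  -0.0299]
top red 159 [252. 228.] ztop 0.1367 topfit (array([0.4752, 0.1256, 0.1346]), np.float64(11.7), array([0.058, 0.012])) mid [0.4762 0.1255]
top green 194 [460. 233.] ztop 0.1219 topfit (array([ 0.463 , -0.3145,  0.12  ]), np.float64(77.9), array([0.061, 0.012])) mid [ 0.4632 -0.3155]
top blue 238 [403. 157.] ztop 0.1219 topfit (array([ 0.6302, -0.1972,  0.1202]), np.float64(46.1), array([0.055, 0.014])) mid [ 0.63  -0.197]
top pink 170 [326. 164.] ztop 0.1221 topfit (array([ 0.6133, -0.0287,  0.1201]), np.float64(23.5), array([0.057, 0.013])) mid [ 0.6141 -0.0287]
top yellow 154 [255. 211.] ztop 0.0945 topfit (array([0.5161, 0.1271, 0.0926]), np.float64(91.7), array([0.053, 0.019])) mid [0.5158 0.1269]
top yellow 133 [256. 248.] ztop 0.095 topfit (array([0.4352, 0.1235, 0.0927]), np.float64(92.2), array([0.05 , 0.017])) mid [0.4353 0.1232]
```

View pics/z9.png

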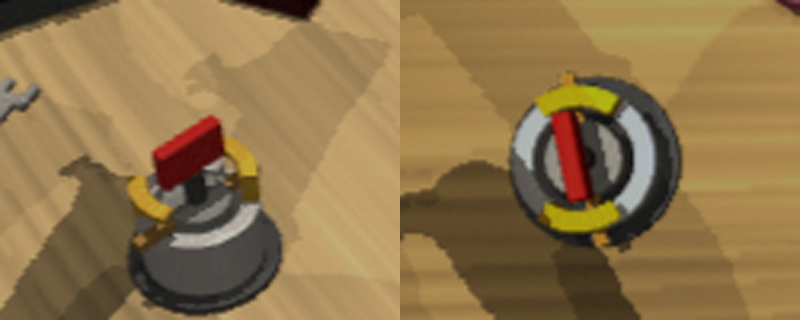

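```bash
python3 -c "
from h import *
print(r.get_obs()['qvel'].round(3)); print(r.hand_in())"
```

```text
[ 0.03  -0.021  0.044  0.026  0.008 -0.     0.003]
the job is handed in; nothing more can be done
None
```

The red gauge is locked in the stand and the job is handed in, at about 11.3 s of the 38 s allowed. I picked it up, lowered its lugs into the gaps 65° counterclockwise of the notch line and twisted it clockwise under the hooks. Then I lowered it into the notches, let go and backed the arm off clear of everything. `hand_in` gives no verdict, so what follows is from my own last checks:

- **Seating:** the red grip's top is at about 0.134 m, which puts the gauge's mid-point at about 74 mm, the locked height. On the ledge it would be 84 mm.
- **Alignment:** the lug bar lies at about 12°, within 1° of the measured notch line. The gauge's axis is within about 2 mm of the stand's.
- **Other gauges:** green, blue and pink are all within about 1 mm of where they started.
- **Forces:** with the gauge held, the wrist force stayed at about 5 N, roughly its weight. I saw no sign of contact during the insertion or twist.

**Disagreements:** the side and top cameras differed by about 4 mm in x for every object. I averaged them and checked against the wrist camera. The side view gave a slightly different hook angle than the other two, well within tolerance. The tilt was only judged from the pictures, where the gauge looks upright.

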